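Centre a thread spool in the pan of a spool scale and weigh it

ROBOT

A 6-joint arm with a two-finger parallel gripper is mounted at the origin on the work surface. World frame = base frame: x ahead of the robot, y to its left, z up, the work surface at z = 0. Lengths are in m, angles in rad, forces in N, time in s.
With the tool pointing down it reaches from about 0.375 to 0.9 m from the base axis. Payload 3.1 kg.
Tool frame: the origin (TCP) lies midway between the tips of the shut fingers; the grasp point (between the pads) lies 19 mm behind it (arm.grasp_offset is the distance from the TCP to the grasp point, in m); z points along the fingers, y is the line along which they close (so a half turn about z gives the same grasp; the last joint's range is limited). The gripper opens to 87 mm and grips with 3 to 60 N. Pads are 19 mm wide; open, the fingers measure 117 mm over their backs; the gripper's body (75 mm by 190 mm) begins 51 mm behind the grasp point.
Start: joints at [-1.375, 0.527, 1.433, -0, 1.181, -0.178], TCP at [0.228, -0.582, 0.223] pointing down, gripper open.
Joint ranges: [-3.08, 3.08], [-0.75, 2.2], [0.22, 2.44], [-1.43, 4.57], [0, 2.65], [-2.85, 2.85]. Speed limits (rad/s): [2.79, 2.79, 3.14, 3.14, 3.14, 3.14].

INTERFACE

Orientations are given as a rotation vector (axis times angle).
In Python, from rig import arm gives the robot as it stands.
- The arm moves only by the shell command python3 -m pendant 'ROWS' [FORCE]. ROWS is JSON, a list of rows, each a list of 7 numbers: the turn, a rotation vector about the world's x, y, z in degrees, then the shift along the world's x, y, z in units of 40 mm (1.0 is 40 mm), then the opening, from -1 (shut) to 1 (fully open). A call has 1 to 20 rows; each row shifts and turns the commanded pose from where the row before left it; what a row does not reach is not made up. A row lasts 1/12 s, in which the tool goes at most 41.7 mm and 7.16 degrees, less where a joint would pass 70% of its speed; a pose out of reach is approached as far as the arm can. A call is refused whole if a number of a shift passes 1 or a number of a turn 7.16, either way. A call with a gripper value outside its range is refused whole. The fingers move at their own pace and stop on an object; FORCE is the grip in N (left out, the last holds). Time passes only in rows, so rows that do not move let the fingers close. It gives the time, the measured TCP pose, the force, the opening and the grip force at its end, in the units of the state.
- arm.get_obs(): the state, without advancing time (a new reading comes with each control period).
- arm.get_image(name): name is "scene" or "top"; returns the picture (420x560x3 uint8, red, green, blue); there is no depth.
- arm.camera_model(name): a dict with "fx", "fy", "cx", "cy" (pixels), "R" (3x3) and "t" (3): a world point X has camera coordinates R X + t. Camera axes: x right, y down, z forward; pixel columns grow to the right and rows downward; lengths in m; the calibration is good to about 2 mm. A picture is of the moment at which its call begins. camera_model takes no time and is no camera call.
- arm.job_done(): hands the job in; it is judged then, once.
Trained networks look in the newest picture that a camera, given by its name, has taken for a name from the list of things; names that differ only in an ending like _2 or _b are one class to them, and where a whole thing is asked for, a point or a joint stands for the part that bears it (a point fixed in the world has none). Each returns a list of dicts, best first, with "confidence" (0 to 1); they miss things now and then, are a little off and sometimes report something else, mostly with a low value. They report only what shows in the picture. A call takes as long as a camera call.
- arm.search_frame(camera, target): "location" ([column, row] in pixels, amid what is visible of it).
- arm.place_of(camera, target): "location" ([column, row] in pixels: a listed point, or the origin of a listed thing).
The state is a dict: "time": time; "joint_pos": joint angles; "qd": joint speeds; "effort": joint torques, N m; "position": TCP position; "orientation": TCP orientation; "wrist_force": force on the tool from outside, world axes, zero at the start; "moment": the same for the moment, N m; "grip_width": finger opening in m; "grasp_force": force on a finger pad.
Only numpy, scipy, OpenCV 4.12 (cv2) and the standard library are available. Lean on these libraries where they do the work, as an engineer would, in place of code of your own. Each camera call takes 0.05 s, during which the arm holds its last target. There are 200 camera calls.

TASK

Weigh the big thread spool: stand it upright in the small round pan of the scale, centred so that it sits flat on the pan's floor with no edge riding on or overhanging the rim, and only then let it go. Next, press the scale's key well down, with the spool left standing there. Feel your way gently: never press hard on the scale and do not drop the spool, and leave the other things on the table where they are.

Things in the scene. Friction and masses are not known exactly. Their poses are not given: they have to be found in the camera images.
- spool: The big thread spool, loose, upright, 0.2 to 0.4 kg; the stoutest of the free-standing spools. 72 mm tall. Foot: white flange 61 mm across, 5 mm thick. Above it a light blue barrel of thread 45 mm across, up to a white top disc (47 mm across, the uppermost 4 mm); grip it on the barrel. Origin: centre of the underside; z along its axis.
- scale: Bench scale, fixed: white box 250 (x) x 150 (y) mm, top face 45 mm above the table. Origin: centre of its underside. Its +x runs from the key and display end to the pan end. A round steel pan on a stem stands over the +x half: 71 mm across outside, rim 3 mm thick, flat floor 65 mm across, rim top 5 mm above the floor. The spool's foot fits inside with 2 mm to spare all round.
- pan_nominal (a point): Nominal centre of the empty pan's floor, fixed to the scale, 45 mm along the scale's +x, 59 mm above the table (rim top: 64). The true pan is clamped on its stem up to 8 mm off this point along the scale's x and up to 8 mm along its y; this is not measured, and it does not shift in use. It is sprung: it sinks 1 mm per 3 N, 7 mm at most.
- key (a joint): The scale's push key, m: 0 up, 0.006 fully down; springs back. It registers from 4 mm down. About 4 N pushes it fully down; a hard stop follows.
- key_top (a point): Centre of the top face of the round grey key (26 mm across) in its black housing at the -x end of the scale: 88 mm along -x and 35 mm along -y from the scale's origin, 67 mm above the table. Press straight down.
- thin_spool: Bystander: thin spool, foot 38 mm across, 60 mm tall, upright. Origin: centre of its underside.
- pin_jar: Bystander: round jar, 58 mm across, 60 mm tall, upright. Origin: centre of its underside.
- bobbin_a: Bystander: metal bobbin lying flat, 21 mm across, 11 mm tall. Origin: centre of its underside.
- bobbin_b: Bystander: metal bobbin lying flat, 21 mm across, 11 mm tall. Origin: centre of its underside.
- tape_case: Bystander: square tape-measure case 55 x 55 mm, 30 mm tall. Origin: centre of its underside.

How it is judged:
On the way, in this order (a step that is already met when the one before it is completed fails the run):
1. the big spool stands upright on the pan's floor, inside the rim all round, and is let go (z of spool in the frame of scale between 0.052 and 0.0598 m and horizontal distance between spool and pan_nominal below 0.0145 m and angle between spool's own z axis and vertical below 0.03 rad and contact force between each of the arm, the fingers and spool below 0.05 N), for 0.3 s.
2. the key is pressed at least 4 mm down with the spool standing so (all of step 1 and value of joint key above 0.004 m), for 0.05 s.
At the end, for the whole second after the job is handed in: The big spool stands let go and at rest on the pan's floor, inside the rim: underside less than 59.8 mm above the scale's underside, within 14.5 mm of the nominal pan centre, tilted under 0.03 rad; the key has been pressed (4 mm or more) and is up again (under 2 mm) (all of step 1 and linear speed of spool below 0.01 m/s and value of joint key below 0.002 m); the robot touches nothing.
It fails at once if the spool is let go while it rides on the pan's rim, not down on the floor (contact force between each of the arm, the fingers and spool below 0.05 N and contact force between spool and scale above 0.3 N and z of spool in the frame of scale above 0.06 m).
It fails at once if the spool is pressed or dropped on the scale with more than 15 N (contact force between spool and scale above 15 N).
It fails at once if the robot presses on the scale or its key with more than 40 N (contact force between any of the fingers, the arm and scale above 40 N).
It fails at once if the spool is knocked over (tilted more than 0.5 rad) (angle between spool's own z axis and vertical above 0.5 rad).
It fails at once if one of the other loose things is moved more than 15 mm (distance of any of thin_spool, pin_jar, bobbin_a, bobbin_b, tape_case from where it was at the start of the episode above 0.015 m).
It also fails if it takes over 58 s, if anything falls off the work surface, if the arm or the gripper's body presses on something with over 40 N, if the wrist force passes 120 N, or if a joint passes its speed limit or range.

## Working session

There is one attempt and no reset: what is moved stays moved. The work goes in short steps, Python scripts to look and compute and a shell command to move; the robot and the scene stay as the last step left them, time stands still between calls to the robot, and variables do not carry over. Pictures are saved under pics/ and viewed, at most 10 in all, crops included, and the job is handed in when it is done.

```bash
mkdir -p pics
python3 - <<'E'
from rig import arm
import cv2,numpy as np
ims=[arm.get_image(n) for n in("scene","top")]
for n,i in zip(("scene","top"),ims):
    cv2.imwrite(f"pics/{n}0.png",i[...,::-1])
    m=arm.camera_model(n);print(n,m)
    for t in("spool","scale","pan_nominal","key_top","thin_spool","pin_jar","tape_case","bobbin_a"):
        print(t,[(np.round(d["location"],1).tolist(),round(d["confidence"],2)) for d in arm.place_of(n,t)[:3]])
print(arm.get_obs())
E
```

```text
scene {'fx': 517.1689763262976, 'fy': 517.1689763262976, 'cx': 292.4107839504281, 'cy': 206.8335827024032, 'R': array([[-0.77788314,  0.62840163, -0.00303529],
       [ 0.34424864,  0.4220862 , -0.83865137],
       [-0.52572873, -0.65341765, -0.54466014]]), 't': array([ 0.47048105, -0.14748619,  1.27907653])}
spool [([331.9, 284.8], 0.72)]
scale [([248.3, 182.9], 0.68)]
pan_nominal [([226.5, 164.6], 0.86)]
key_top [([278.9, 136.1], 0.46)]
thin_spool [([381.7, 240.5], 0.75)]
pin_jar [([442.5, 297.7], 0.58)]
tape_case [([248.9, 310.2], 0.94)]
bobbin_a [([323.9, 244.5], 0.65), ([390.3, 277.9], 0.44)]
top {'fx': 388.2296805166274, 'fy': 388.2296805166274, 'cx': 278.2380602412119, 'cy': 217.09950764239252, 'R': array([[ 0.02229873, -0.99968949,  0.01112204],
       [-0.99672845, -0.02309439, -0.0774535 ],
       [ 0.0776863 , -0.00935854, -0.99693393]]), 't': array([-7.14025646e-04,  6.37118197e-01,  7.48794767e-01])}
spool [([214.8, 220.9], 0.71)]
scale [([395.2, 265.8], 0.62)]
pan_nominal [([411.7, 247.5], 0.63), ([191.8, 265.5], 0.46)]
key_top [([415.8, 320.9], 0.55)]
thin_spool [([415
[... 170 characters left out ...]
'time': 0.9, 'joint_pos': array([-1.37549867e+00,  5.27477798e-01,  1.43266802e+00,  4.10371115e-06,
        1.18138533e+00, -1.78523635e-01]), 'qd': array([ 1.04294686e-03,  5.44469392e-04,  4.39263226e-04, -2.53984169e-03,
        1.19385027e-05, -3.97619677e-04]), 'effort': array([-4.24843283e-04, -4.39998651e+01, -1.76987976e+01,  6.34328811e-02,
        5.03595150e-02, -1.15902611e-05]), 'position': array([ 0.22824958, -0.58183156,  0.22257226]), 'orientation': array([3.08681559e+00, 5.83770233e-01, 6.77346396e-06]), 'wrist_force': array([ 0.12481087,  0.13793439, -0.40250513]), 'moment': array([0.00612079, 0.06078508, 0.02002306]), 'grasp_force': 0.0, 'grip_width': 0.08718808518153713}
```

View pics/scene0.png

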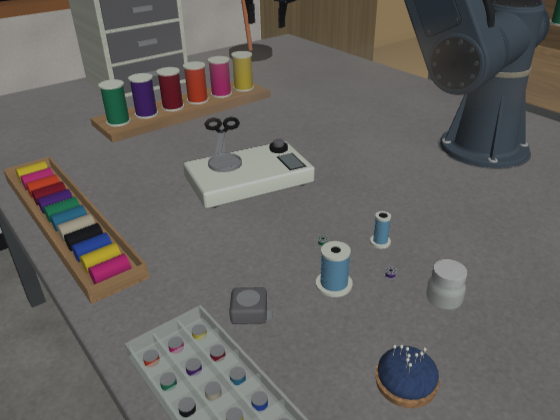

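View pics/top0.png

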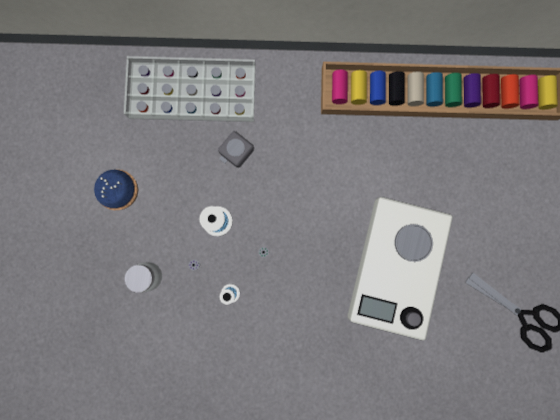

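The scene view shows the spool at about (335,265) with its foot near (334,284), and the scale's pan at about (225,162). In the top view the spool is at (215,221), the pan at (413,243) and the key at (412,318). The thin spool is at (229,294) and the jar at (139,279). I'll zoom in on the pan and spool.

```bash
cat > h.py <<'E'
from rig import arm
import numpy as np,cv2
from scipy.optimize import least_squares
C={n:arm.camera_model(n) for n in("scene","top")}
def proj(n,X):
    m=C[n];c=np.asarray(X)@m["R"].T+m["t"]
    return np.c_[m["fx"]*c[:,0]/c[:,2]+m["cx"],m["fy"]*c[:,1]/c[:,2]+m["cy"]]
def tri(d):   # {cam:(u,v)} -> point, residual px
    f=lambda X:np.concatenate([proj(n,X[None])[0]-p for n,p in d.items()])
    r=least_squares(f,[.45,-.2,.05]);return r.x,np.abs(r.fun).max()
def plane(n,p,z):
    m=C[n];d=m["R"].T@[(p[0]-m["cx"])/m["fx"],(p[1]-m["cy"])/m["fy"],1];o=-m["R"].T@m["t"]
    return o+d*(z-o[2])/d[2]
def circ(x,y,z,r,k=72):
    a=np.linspace(0,2*np.pi,k,endpoint=False);return np.c_[x+r*np.cos(a),y+r*np.sin(a),np.full(k,z)]
def crop(im,c,r,s=5,w=80,h=60):
    return cv2.resize(im[r-h//2:r+h//2,c-w//2:c+w//2],None,fx=s,fy=s,interpolation=cv2.INTER_CUBIC)
E
python3 - <<'E'
from h import *
s=cv2.imread("pics/scene0.png");t=cv2.imread("pics/top0.png")
cv2.imwrite("pics/z1.png",np.vstack([np.hstack([crop(s,225,165),crop(t,413,243)]),np.hstack([crop(s,335,268),crop(t,215,221)])]))
X,e=tri(dict(scene=(331.9,284.8),top=(214.8,220.9)));print("spool",X,e)
print("pan",tri(dict(scene=(224.8,161.5),top=(413,243))))
print("key",tri(dict(scene=(278.9,145),top=(412,318))))
for n,p in dict(thin=(229,296),jar=(139,279),tape=(236,150.5),ba=(263.5,252),bb=(193.5,265)).items(): print(n,plane("top",p,0.02))
# scale top corners in top view -> z=.045
for p in((378,199),(451,215),(426,338),(351,324)):print(plane("top",p,.045))
E
```

```text
spool [6.31078375e-01 1.40675505e-01 2.93294647e-04] 1.6170027294100464
pan (array([ 0.59121412, -0.24360653,  0.0586025 ]), np.float64(0.2570668087088279))
key (array([ 0.44929863, -0.24214637,  0.05382459]), np.float64(0.3254168536118982))
thin [0.47917187 0.10725922 0.02      ]
jar [0.50855414 0.28555141 0.02      ]
tape [0.77086691 0.10243769 0.02      ]
ba [0.56701932 0.04149158 0.02      ]
bb [0.5383066 0.1794148 0.02     ]
[ 0.67534172 -0.18001173  0.045     ]
[ 0.64730161 -0.32285134  0.045     ]
[ 0.41130524 -0.27217723  0.045     ]
[ 0.43457565 -0.12904782  0.045     ]
```

View pics/z1.png

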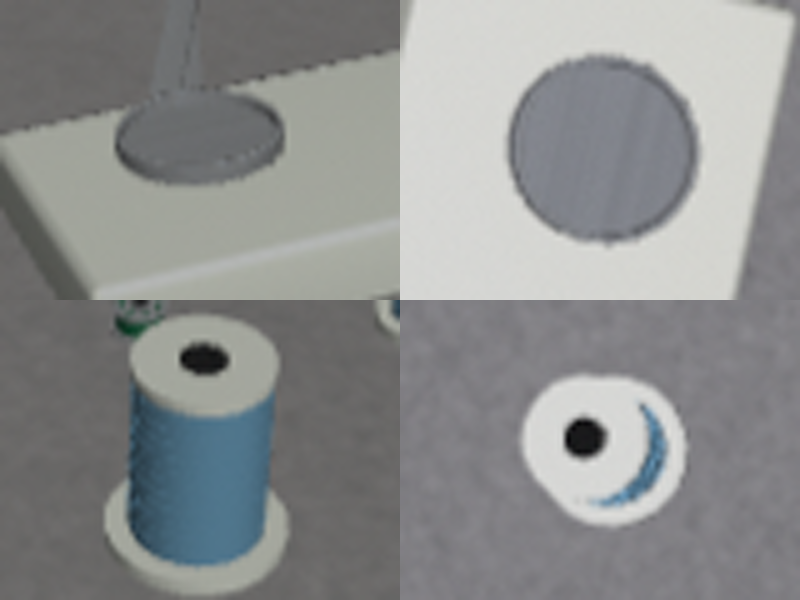

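Upper crops: the pan rim is centred at about (225,162) in the scene view and (413.5,243) in the top view. Lower crops: the spool's hole is at (335.8,249.6) in the scene view and (212,218.6) in the top view. Next I'll fit cylinder silhouettes to the outlines.

```bash
cat >> h.py <<'E'
def fit(edges,parts,x0):   # parts: [(r,z0,z1)] cylinders; edges {cam: Nx2}; free x,y
    def f(q,cams=None):
        out=[]
        for n,E in edges.items():
            H=[cv2.convexHull(proj(n,np.r_[circ(*q,z0,r),circ(*q,z1,r)]).astype(np.float32)) for r,z0,z1 in parts]
            out+=[max(cv2.pointPolygonTest(h,(float(a),float(b)),True) for h in H) for a,b in E]
        return np.array(out)
    r=least_squares(f,x0,loss="soft_l1",f_scale=.4,diff_step=1e-4);return r.x,np.median(np.abs(r.fun)),np.std(r.fun)
def edge(mask,c,up=4):
    # contour of the largest blob in a boolean mask
    cs,_=cv2.findContours(mask.astype(np.uint8),cv2.RETR_EXTERNAL,cv2.CHAIN_APPROX_NONE)
    return max(cs,key=cv2.contourArea)[:,0].astype(float)
def subcrop(im,c,r,w,h,k=6):
    return cv2.resize(im[r-h//2:r+h//2,c-w//2:c+w//2],None,fx=k,fy=k,interpolation=cv2.INTER_LINEAR).astype(float),np.array([c-w//2,r-h//2]),k
def topx(E,o,k): return (E+.5)/k-.5+o
E
python3 - <<'E'
from h import *
s=cv2.imread("pics/scene0.png");t=cv2.imread("pics/top0.png")
ed={}
for n,im,c,r in(("scene",s,225,165),("top",t,413,243)):
    q,o,k=subcrop(im,c,r,50 if n=="top" else 44,50 if n=="top" else 36)
    g=q.mean(2);th=165 if n=="top" else 140
    E=topx(edge(g<th,0),o,k)
    inb=(E[:,0]>o[0]+1)&(E[:,0]<o[0]+q.shape[1]/k-2)&(E[:,1]>o[1]+1)&(E[:,1]<o[1]+q.shape[0]/k-2)
    E=E[inb]
    if n=="scene": E=E[E[:,1]>161]
    ed[n]=E[::4];print(n,E.min(0),E.max(0),len(E),g.min(),g.max())
P=[(.0355,.056,.064)]
for e in(ed,{"top":ed["top"]},{"scene":ed["scene"]}):print("pan",fit(e,P,[.591,-.2436]))
sp={}
for n,im,c,r,w,h in(("scene",s,335,268,44,62),("top",t,215,221,50,50)):
    q,o,k=subcrop(im,c,r,w,h);b,g,rr=q[...,0],q[...,1],q[...,2]
    m=(g>150)|(b-rr>30);sp[n]=topx(edge(m,0),o,k)[::4]
S=[(.0305,0,.005),(.0235,.004,.072)]
for e in(sp,{"top":sp["top"]},{"scene":sp["scene"]}):print("spool",fit(e,S,[.631,.1407]))
print("hole",tri(dict(scene=(335.8,249.6),top=(212,218.6))))
E
```

```text
scene [207.25       161.08333333] [241.58333333 171.75      ] 265 65.0 168.0
top [394.08333333 223.58333333] [432.25       261.41666667] 650 102.66666666666667 214.33333333333334
pan (array([ 0.59230992, -0.24267636]), np.float64(0.292530166620622), np.float64(0.42967756743041297))
pan (array([ 0.5920982 , -0.24283311]), np.float64(0.20334515730584016), np.float64(0.15835759516176728))
pan (array([ 0.59471225, -0.24043266]), np.float64(0.1678553167154567), np.float64(0.19359671972975473))
spool (array([0.62821728, 0.13883019]), np.float64(0.8408511784421938), np.float64(3.4173620321824023))
spool (array([0.62851968, 0.13909227]), np.float64(0.2488751990878093), np.float64(0.146457879742738))
spool (array([0.61793405, 0.12791383]), np.float64(2.086581255532607), np.float64(3.57185626633528))
hole (array([0.62766134, 0.13805956, 0.0703531 ]), np.float64(0.04188145804960186))
```

```bash
python3 -m pendant '[[0,0,0,0.5,0.9,0,1],[0,0,0,0.5,0.9,0,1],[0,0,0,0.5,0.9,0,1],[0,0,0,0.5,0.9,0,1],[0,0,0,0.5,0.9,0,1],[0,0,0,0.5,0.9,0,1],[0,0,0,0.5,0.9,0,1],[0,0,0,0.5,0.9,0,1],[0,0,0,0.5,0.9,0,1],[0,0,0,0.5,0.9,0,1],[0,0,0,0.5,0.9,0,1],[0,0,0,0.5,0.9,0,1],[0,0,0,0.5,0.9,0,1],[0,0,0,0.5,0.9,0,1],[0,0,0,0.5,0.9,0,1],[0,0,0,0.5,0.9,0,1],[0,0,0,0.5,0.9,0,1],[0,0,0,0.5,0.9,0,1],[0,0,0,0.5,0.9,0,1],[0,0,0,0,0,0,1]]' 30
```

```text
time: 2.57
position: [0.6117, 0.1088, 0.2228]
orientation: [-3.083, -0.593, -0.009]
wrist_force: [1.1, -0.3, -0.6]
grip_width: 0.0867
grasp_force: 0.0
```

```bash
python3 -m pendant '[[0,0,0,0.25,0.46,0,1],[0,0,0,0.25,0.46,0,1],[0,0,0,0,0,-0.9,1],[0,0,0,0,0,-0.9,1],[0,0,0,0,0,-0.4,1],[0,0,0,0,0,0,1],[0,0,0,0,0,0,1],[0,0,0,0,0,0,1],[0,0,0,0,0,0,1]]'
```

```text
time: 3.32
position: [0.6299, 0.1388, 0.1367]
orientation: [3.086, 0.583, 0.007]
wrist_force: [-0.0, 0.3, 0.1]
grip_width: 0.0872
grasp_force: 0.0
```

```bash
python3 -m pendant '[[0,0,0,-0.04,0,-0.7,1],[0,0,0,0,0,-0.7,1],[0,0,0,0,0,-0.7,1],[0,0,0,0,0,-0.4,1],[0,0,0,0,0,-0.2,1],[0,0,0,0,0,0,1],[0,0,0,0,0,0,0.4],[0,0,0,0,0,0,0.2],[0,0,0,0,0,0,0.1],[0,0,0,0,0,0,-0.2],[0,0,0,0,0,0,-1],[0,0,0,0,0,0,-1],[0,0,0,0,0,0,-1],[0,0,0,0,0,0,-1],[0,0,0,0,0,0,-1]]' 20
```

```text
time: 4.57
position: [0.627, 0.1387, 0.0267]
orientation: [3.086, 0.584, 0.001]
wrist_force: [1.0, -1.1, 0.6]
grip_width: 0.0458
grasp_force: 20.0
```

```bash
python3 -m pendant '[[0,0,0,0,0,0.3,-1],[0,0,0,0,0,0.7,-1],[0,0,0,0,0,0.8,-1],[0,0,0,0,0,0.8,-1],[0,0,0,0,-0.4,0.4,-1],[0,0,0,0,-0.75,0,-1],[0,0,0,-0.1,-0.8,0,-1],[0,0,0,-0.1,-0.9,0,-1],[0,0,0,-0.1,-0.9,0,-1],[0,0,0,-0.1,-0.9,0,-1],[0,0,0,-0.1,-0.9,0,-1],[0,0,0,-0.1,-0.9,0,-1],[0,0,0,-0.1,-0.9,0,-1],[0,0,0,-0.1,-0.9,0,-1],[0,0,0,-0.11,-0.6,0,-1],[0,0,0,-0.1,-0.4,-0.4,-1],[0,0,0,0,-0.3,-0.45,-1],[0,0,0,0,0,0,-1],[0,0,0,0,0,0,-1],[0,0,0,0,0,0,-1]]' 25
python3 - <<'E'
from h import *
s=arm.get_image("scene")[...,::-1];t=arm.get_image("top")[...,::-1]
cv2.imwrite("pics/s2.png",s);cv2.imwrite("pics/t2.png",t)
cv2.imwrite("pics/z2.png",np.hstack([crop(s,225,150,5,80,120),crop(t,413,243,5,80,120)]))
o=arm.get_obs();print(o["position"],o["orientation"],o["wrist_force"])
E
```

```text
time: 6.23
position: [0.5863, -0.242, 0.1131]
orientation: [-3.086, -0.584, 0.0]
wrist_force: [-0.2, -0.1, -2.4]
grip_width: 0.0455
grasp_force: 25.0
[ 0.58691102 -0.24193425  0.11368585] [3.08591845e+00 5.85722939e-01 1.73095577e-03] [ 0.0124237   0.80082153 -1.33633627]
```

View pics/z2.png

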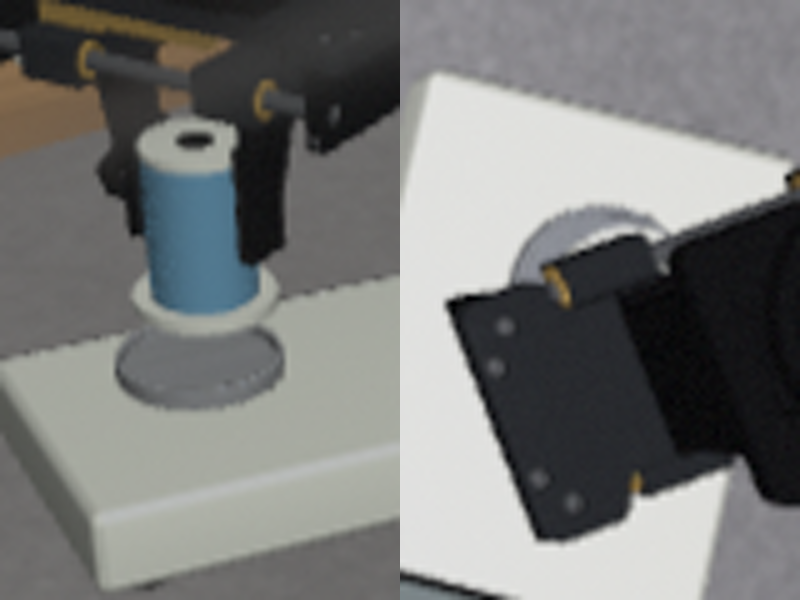

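The scene crop shows the spool held upright with its foot just above and left-behind the pan, and the whole foot ellipse visible at about x 130–281 in the crop. In the top crop the hand hides all but a sliver of the foot. I'll compare spool and pan within the scene camera.

```bash
cat >> h.py <<'E'
def spool_scene(im,b,x0,bx=None):  # im BGR; fits the lower outline of the foot, underside at z=b
    u,v=proj("scene",np.array([[*x0,b]]))[0].round().astype(int)
    q,o,k=subcrop(im,u,v,60,44);B,G,R=q[...,0],q[...,1],q[...,2]
    return q,o,k,u,v
E
python3 - <<'E'
from h import *
s=cv2.imread("pics/s2.png")
for b in (.085,.087):
    print(b,"hole",plane("scene",(224-.4+.0,118-.4),b+.072))
    # foot outline clicked from the crop (5x, origin 185,90): lower edge points
    pts=np.array([(130,288),(134,303),(145,318),(160,327),(180,333),(205,335),(230,331),(250,324),(268,312),(278,299),(281,285)])
    E=(pts+.5)/5-.5+[185,90]
    print("foot",fit({"scene":E},[(.0305,b,b+.005)],[.59,-.24]))
# same from image profile: white foot vs grey, via gradient along radial normals
def radial(im,z,r,x,y,angs,sgn):
    g=cv2.cvtColor(im,cv2.COLOR_BGR2GRAY).astype(np.float32);c=proj("scene",np.array([[x,y,z]]))[0];out=[]
    for p in proj("scene",np.c_[x+r*np.cos(angs),y+r*np.sin(angs),np.full(len(angs),z)]):
        d=(p-c)/np.linalg.norm(p-c);L=np.arange(-4,4,.1);P=(p+L[:,None]*d).astype(np.float32)
        v=cv2.GaussianBlur(cv2.remap(g,P[:,0][:,None],P[:,1][:,None],cv2.INTER_LINEAR),(1,9),0)[:,0]
        gr=sgn*np.gradient(v);out.append(P[gr.argmax()])
    return np.array(out)
x,y=.588,-.238
for b in (.085,.087):
    x,y=.588,-.238
    for _ in range(4):
        a=np.linspace(np.radians(0),np.radians(100),40)  # towards camera
        E=radial(s,b,.0305,x,y,a,-1);(x,y),m,sd=fit({"scene":E},[(.0305,b,b+.005)],[x,y])
    print(b,x,y,m,sd)
E
```

```text
0.085 hole [ 0.58605855 -0.24365856  0.157     ]
foot (array([ 0.58605385, -0.24473908]), np.float64(0.2471530644852026), np.float64(0.3484433321752366))
0.087 hole [ 0.58846938 -0.23960475  0.159     ]
foot (array([ 0.58799089, -0.24141907]), np.float64(0.31015380377826457), np.float64(0.34630577243674976))
0.085 0.5846375959680464 -0.24307697078532844 0.22696105902550956 0.4679228342445815
0.087 0.5866794098138127 -0.23982919574803965 0.23467837461000007 0.46535630968088293
```

```bash
python3 -m pendant '[[0,0,0,0.15,0.02,-0.2,-1],[0,0,0,0,0,-0.16,-1],[0,0,0,0,0,-0.1,-1],[0,0,0,0,0,0,-1],[0,0,0,0,0,0,-1],[0,0,0,0,0,0,-1]]' 25
python3 - <<'E'
from h import *
s=arm.get_image("scene")[...,::-1];t=arm.get_image("top")[...,::-1]
cv2.imwrite("pics/s3.png",s);cv2.imwrite("pics/t3.png",t)
cv2.imwrite("pics/z3.png",np.hstack([crop(s,225,155,8,50,60),crop(t,413,235,8,50,60)]))
for _ in range(4):
    arm.get_image("top");o=arm.get_obs();print(o["position"],o["wrist_force"])
E
```

```text
time: 6.83
position: [0.5922, -0.2421, 0.094]
orientation: [-3.087, -0.584, 0.0]
wrist_force: [-0.4, -0.9, -2.3]
grip_width: 0.0457
grasp_force: 25.0
[ 0.59236879 -0.24241266  0.09441569] [-0.25205849  0.78930151 -1.97695228]
[ 0.59234856 -0.24240656  0.09440753] [ 0.3012167   0.06776316 -2.81835316]
[ 0.59232351 -0.24236798  0.0943856 ] [-0.93593331  0.32945505 -2.19235041]
[ 0.59229021 -0.24236042  0.09437295] [ 0.15760077  0.5008905  -2.91497276]
```

View pics/z3.png

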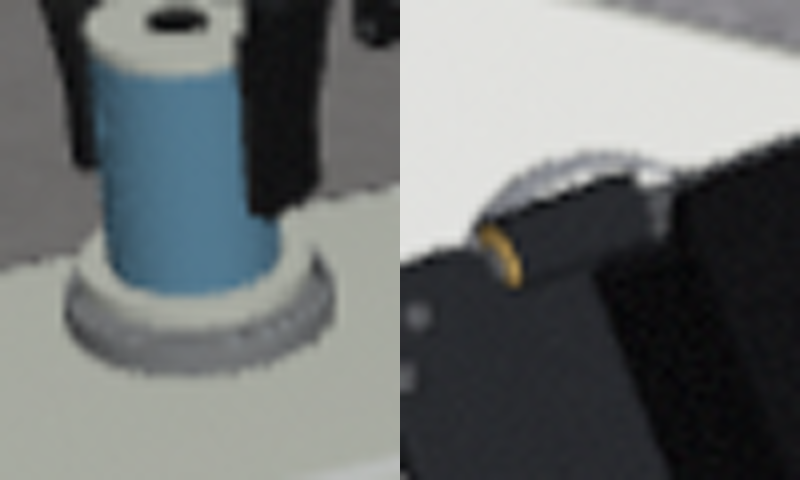

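Scene crop (8x): foot spans 75–318 and pan 65–335, so the spool is roughly 0.9 mm left of centre. In the top crop the rim-to-foot gap on the +x side is about 22 px, which fits a centred foot. I'll make a small correction and feel downward.

```bash
python3 -m pendant '[[0,0,0,-0.012,0.015,-0.05,-1],[0,0,0,0,0,-0.03,-1],[0,0,0,0,0,-0.03,-1],[0,0,0,0,0,-0.02,-1],[0,0,0,0,0,0,-1],[0,0,0,0,0,0,-1]]' 25
python3 - <<'E'
from h import *
F=[];M=[];P=[]
for _ in range(5):
    arm.get_image("top");o=arm.get_obs();F.append(o["wrist_force"]);M.append(o["moment"]);P.append(o["position"])
print(np.mean(P,0),np.mean(F,0).round(2),np.mean(M,0).round(3))
E
```

```text
time: 7.63
position: [0.5917, -0.2416, 0.0888]
orientation: [-3.087, -0.584, 0.0]
wrist_force: [0.0, -0.9, -1.9]
grip_width: 0.0454
grasp_force: 25.0
[ 0.59182191 -0.24164582  0.08898288] [ 0.21 -0.12 -2.57] [-0.005  0.022  0.007]
```

```bash
cat > f.py <<'E'
from h import *
F=[];M=[];P=[]
for _ in range(5):
    arm.get_image("scene");o=arm.get_obs();F.append(o["wrist_force"]);M.append(o["moment"]);P.append(o["position"])
print(np.mean(P,0),np.mean(F,0).round(2),np.mean(M,0).round(3))
E
python3 -m pendant '[[0,0,0,0,0,-0.025,-1],[0,0,0,0,0,-0.025,-1],[0,0,0,0,0,0,-1],[0,0,0,0,0,0,-1]]' 25; python3 f.py;  python3 -m pendant '[[0,0,0,0,0,-0.025,-1],[0,0,0,0,0,0,-1],[0,0,0,0,0,0,-1]]' 25; python3 f.py
```

```text
time: 8.22
position: [0.5916, -0.2415, 0.0868]
orientation: [-3.087, -0.584, 0.0]
wrist_force: [0.1, -0.4, -1.8]
grip_width: 0.0455
grasp_force: 25.0
[ 0.59175938 -0.24159723  0.08693443] [ 0.06 -0.11 -1.7 ] [ 0.004 -0.001 -0.006]
time: 8.72
position: [0.5917, -0.2416, 0.0859]
orientation: [-3.087, -0.584, 0.0]
wrist_force: [0.5, -0.0, -3.1]
grip_width: 0.0452
grasp_force: 25.0
[ 0.5917617  -0.24160705  0.08594053] [-0.27  0.24 -2.22] [-0.008 -0.003  0.004]
```

```bash
python3 -m pendant '[[0,0,0,0,0,-0.025,-1],[0,0,0,0,0,0,-1],[0,0,0,0,0,0,-1]]' 25; python3 f.py;  python3 -m pendant '[[0,0,0,0,0,-0.02,-1],[0,0,0,0,0,0,-1],[0,0,0,0,0,0,-1]]' 25; python3 f.py
```

```text
time: 9.22
position: [0.5919, -0.2416, 0.0851]
orientation: [3.087, 0.584, 0.0]
wrist_force: [-0.8, -0.7, -0.4]
grip_width: 0.0456
grasp_force: 25.0
[ 0.59185494 -0.2416312   0.08512402] [ 0.05  0.15 -0.85] [ 0.072  0.046 -0.01 ]
time: 9.72
position: [0.5919, -0.2416, 0.0844]
orientation: [3.087, 0.584, 0.0]
wrist_force: [-0.5, 0.7, 0.8]
grip_width: 0.0455
grasp_force: 25.0
[ 0.59187374 -0.24161757  0.08435712] [ 0.01 -0.03  1.53] [0.181 0.075 0.018]
```

Run:
```python
from h import *
s=arm.get_image("scene")[...,::-1];t=arm.get_image("top")[...,::-1]
cv2.imwrite("pics/s4.png",s)
cv2.imwrite("pics/z4.png",np.hstack([crop(s,225,155,8,50,60),crop(t,413,235,8,50,60)]))
```

```text
(no output)
```

View pics/z4.png

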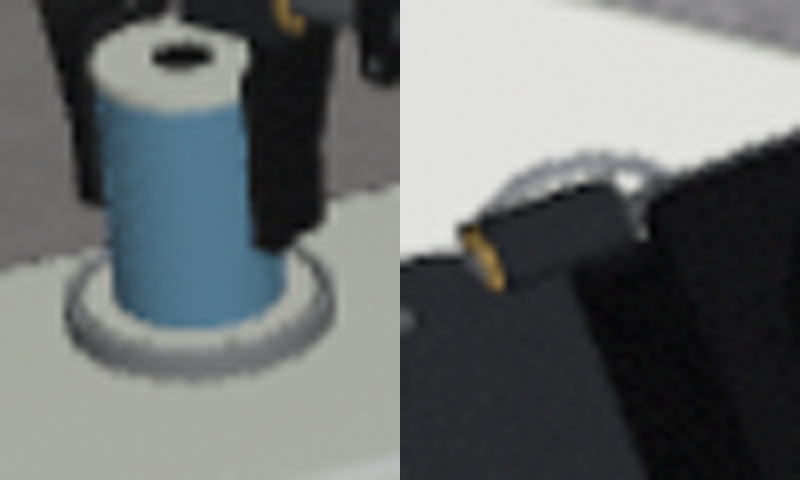

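The spool's foot sits inside the rim all round, with a dark rim ring visible around it (x 65–335) and about even gaps. The spool is upright, so I'll release it.

```bash
python3 -m pendant '[[0,0,0,0,0,0,0.1],[0,0,0,0,0,0,0.2],[0,0,0,0,0,0,0.35],[0,0,0,0,0,0,0.5],[0,0,0,0,0,0,0.6],[0,0,0,0,0,0,0.6],[0,0,0,0,0,0,0.6]]' 10; python3 f.py; python3 -m pendant '[[0,0,0,0,0,0.3,0.6],[0,0,0,0,0,0.6,0.6],[0,0,0,0,0,0.8,0.6],[0,0,0,0,0,0.8,0.6],[0,0,0,0,0,0.5,0.6],[0,0,0,0,0,0,0.6],[0,0,0,0,0,0,0.6],[0,0,0,0,0,0,0.6]]'
python3 - <<'E'
from h import *
s=arm.get_image("scene")[...,::-1];t=arm.get_image("top")[...,::-1]
cv2.imwrite("pics/z5.png",np.hstack([crop(s,235,145,5,80,100),crop(t,413,270,5,80,100)]))
E
```

```text
time: 10.65
position: [0.5917, -0.2416, 0.0841]
orientation: [-3.087, -0.584, 0.0]
wrist_force: [0.6, 0.2, -0.9]
grip_width: 0.0683
grasp_force: 0.0
[ 0.59174196 -0.24159693  0.08410815] [-0.17  0.01  0.12] [-0.009  0.002  0.003]
time: 11.57
position: [0.5911, -0.2412, 0.2039]
orientation: [-3.086, -0.584, 0.001]
wrist_force: [-0.9, -0.7, -0.8]
grip_width: 0.0691
grasp_force: 0.0
```

View pics/z5.png

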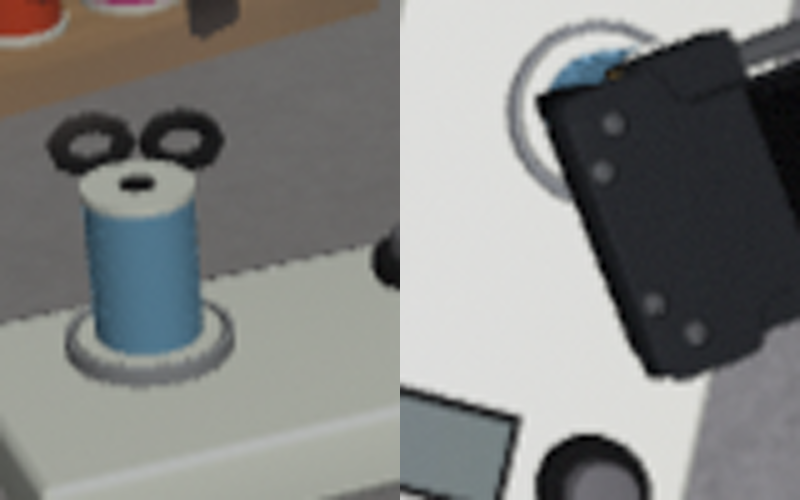

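The spool now stands alone in the pan, with an even white foot ring inside the steel rim. The key's grey cap shows at about (414,318) in the top view. I'll locate the key next.

Run:
```python
from h import *
t=cv2.imread("pics/top0.png");q,o,k=subcrop(t,412,318,36,36)
print([plane("top",p,.067) for p in((414,318.4),(412,318))])
for n in("top","scene"):
    print(n,arm.place_of(n,"key_top")[:2])
s=cv2.imread("pics/scene0.png")
cv2.imwrite("pics/z6.png",np.hstack([crop(s,279,146,10,40,40),crop(t,412,318,10,40,40)]))
```

```text
[array([ 0.4512915 , -0.24152304,  0.067     ]), array([ 0.4519448 , -0.23780718,  0.067     ])]
top [{'location': [415.7, 321.0], 'confidence': 0.48}]
scene [{'location': [276.7, 137.6], 'confidence': 0.61}]
```

View pics/z6.png

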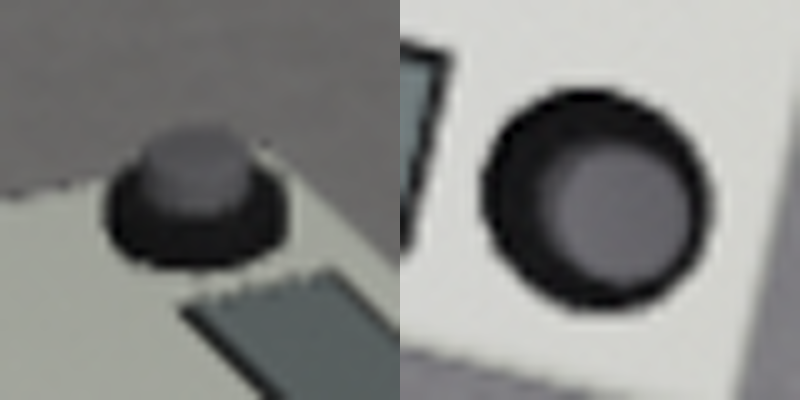

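In the crops the grey cap centre is at (278.5,140.5) in the scene view and about (414.2,318.9) in the top view. That puts the key at about (0.4497,-0.242).

```bash
python3 -m pendant '[[0,0,0,-0.4,0,0,-1],[0,0,0,-0.7,0,0,-1],[0,0,0,-0.8,0,0,-1],[0,0,0,-0.8,0,0,-1],[0,0,0,-0.55,-0.01,0,-1],[0,0,0,-0.3,0,-0.3,-1],[0,0,0,0,0,-0.7,-1],[0,0,0,0,0,-0.8,-1],[0,0,0,0,0,-0.6,-1],[0,0,0,0,0,-0.5,-1],[0,0,0,0,0,-0.2,-1],[0,0,0,0,0,0,-1],[0,0,0,0,0,0,-1],[0,0,0,0,0,0,-1]]' 10; python3 f.py
```

```text
time: 12.93
position: [0.4505, -0.2425, 0.081]
orientation: [3.085, 0.584, 0.002]
wrist_force: [-1.0, -0.2, -0.4]
grip_width: 0.0005
grasp_force: 0.0
[ 0.45045601 -0.24252157  0.08124526] [-0.06 -0.17  0.19] [-0.004  0.003  0.006]
```

Approach is good: TCP at 81 mm, key top at 67 mm. Pressing down in small steps.

```bash
python3 -m pendant '[[0,0,0,-0.015,0.01,-0.15,-1],[0,0,0,0,0,-0.15,-1],[0,0,0,0,0,-0.05,-1],[0,0,0,0,0,0,-1],[0,0,0,0,0,0,-1]]'; python3 f.py; python3 -m pendant '[[0,0,0,0,0,-0.05,-1],[0,0,0,0,0,-0.05,-1],[0,0,0,0,0,0,-1],[0,0,0,0,0,0,-1]]'; python3 f.py
```

```text
time: 13.6
position: [0.449, -0.2415, 0.0659]
orientation: [-3.086, -0.584, 0.001]
wrist_force: [-0.6, -1.0, 1.2]
grip_width: 0.0004
grasp_force: 0.9
[ 0.44903663 -0.24150943  0.06615671] [-0.17  0.26  1.56] [0.023 0.03  0.014]
time: 14.18
position: [0.4491, -0.2415, 0.0621]
orientation: [-3.087, -0.584, 0.0]
wrist_force: [-0.9, 0.3, 3.2]
grip_width: 0.0006
grasp_force: 1.7
[ 0.44908207 -0.24153611  0.06219592] [-1.    0.52  3.63] [ 0.068  0.141 -0.018]
```

```bash
python3 -m pendant '[[0,0,0,0,0,-0.02,-1],[0,0,0,0,0,-0.02,-1],[0,0,0,0,0,0,-1],[0,0,0,0,0,0,-1],[0,0,0,0,0,0,-1]]'; python3 f.py; python3 -m pendant '[[0,0,0,0,0,0.1,-1],[0,0,0,0,0,0.3,-1],[0,0,0,0,0,0.7,-1],[0,0,0,0,0,0.8,-1],[0,0,0,0,0,0.8,-1],[0,0,0,0,0,0.4,-1],[0,0,0,0,0,0,-1],[0,0,0,0,0,0,-1],[0,0,0,0,0,0,-1]]'; python3 f.py
python3 - <<'E'
from h import *
s=arm.get_image("scene")[...,::-1];cv2.imwrite("pics/z7.png",crop(s,245,145,6,120,90))
E
```

```text
time: 14.85
position: [0.4491, -0.2415, 0.0613]
orientation: [3.087, 0.584, 0.0]
wrist_force: [-1.1, 1.3, 9.8]
grip_width: 0.0003
grasp_force: 5.0
[ 0.44909395 -0.24154253  0.06128924] [-1.58  1.14 10.02] [0.24  0.38  0.034]
time: 15.85
position: [0.4486, -0.2411, 0.1836]
orientation: [-3.086, -0.583, 0.002]
wrist_force: [-0.8, -0.1, 0.5]
grip_width: 0.0004
grasp_force: 0.0
[ 0.4484468  -0.24102683  0.1831569 ] [ 0.19 -0.38  0.1 ] [0.005 0.031 0.015]
```

View pics/z7.png

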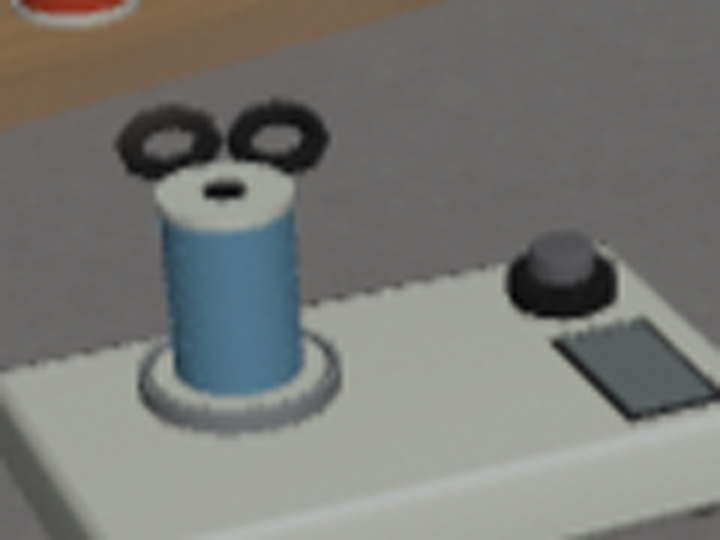

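The key hit its hard stop at 10 N and is up again at (562,255) in the crop. The spool still stands upright in the pan at (235,300), and the arm is clear.

```bash
python3 -c "
from rig import arm
print(arm.job_done())"
```

```text
the job is handed in; nothing more can be done
None
```

The big spool stands upright inside the scale's pan and is let go; the key was pressed to its stop (about 10 N) and is up again, and the job is handed in, though the hand-in call returned no verdict.

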